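Set the polariser ring to the index clip and take the reading

TASK

On the white polarising viewer, push the lever post of the polariser ring round its arc until the lever's pointer stands in line with the index clip on the scale, and leave it there. Then press the round button down to take the reading and let it come back up. Do it by pushing only, with nothing picked up: leave the sample vial, the tube rack and the bottle where they stand.

Things in the scene. Friction and masses are not known exactly. Their poses are not given: they have to be found in the camera images.
- viewer: White low bench instrument, a fixed box 270 mm (its x) by 380 mm (its y), flat top 75 mm above the table. Origin at the centre of its underside; front faces its own -x. The ring's vertical axis stands at (+10, +40) mm in this frame, over a flat aluminium scale disc (radius 117 mm) with black marks every 10 degrees.
- ring (a joint): Angle (rad) of the flat dark steel ring (radius 31 to 46 mm, top 12 mm above the viewer's top). 0: lever points to the viewer's front (-x); grows counter-clockwise from above (lever moves to the viewer's -y side); stops at -1.3 and 1.3; starts between -1.15 and -0.45. Needs about 1.5 N sideways on the post; stays where left, no spring.
- post (a point): Centre of the top of the lever's upright black post: 12 mm diameter, top 46 mm above the viewer's top (121 mm above the table), 70 mm from the ring's axis; free on all sides down to the steel lever arm (10 mm wide, its top 12 mm above the viewer's top). The point's x axis points radially outwards along the lever.
- pointer (a point): Tip of the narrow dark steel pointer (4 mm wide) at the outer end of the lever, radius 92 mm from the ring's axis, 8 mm above the viewer's top. Its x axis points radially outwards along the lever.
- clip: Fixed index clip: dark steel block 16 mm wide, 10 mm tall, pointed inner end, thin white line on top, at the rim of the scale disc, 97 to 117 mm from the ring's axis. The body's origin is on the ring's axis at the viewer's top; its x axis points radially outwards to the clip: the ring is set when the pointer's x axis agrees with it. It lies at ring angles 0.1 to 0.85.
- clip_tip (a point): The clip's inner pointed end, radius 97 mm from the ring's axis, 6 mm above the viewer's top: the pointer's tip must face it.
- button (a joint): Travel (m) of the round black push button, 28 mm diameter, in a grey housing on the viewer's top, 180 mm from the ring's axis towards the viewer's -y side: 0 = up, 0.006 = fully down. Sprung: fully down takes 5 N straight down; it comes back up when let go.
- button_top (a point): Centre of the button's top face.
- vial: Loose capped glass sample vial, 24 mm diameter, 48 mm tall, standing on the glass window inside the ring. Origin at the centre of its underside. Leave it standing.
- rack: Loose white tube rack with glass tubes, 70 by 150 mm, 90 mm tall, on the table on the viewer's +y side. Origin at the centre of its underside. Leave it.
- bottle: Loose amber bottle, 60 mm diameter, about 120 mm tall, on the table on the viewer's -y side. Origin at the centre of its underside. Leave it.
There are look-alikes about, which are no part of the job. Of the things shaped like the vial, the glass one is meant.

How it is judged:
By the outcome, as a careful person would: the job done as asked, in the order asked, and still so for the second after the job is handed in, with the robot touching nothing.
It also fails if it takes over 54 s, if anything falls off the work surface, if the arm or the gripper's body presses on something with over 40 N, if the wrist force passes 120 N, or if a joint passes its speed limit or range.

ROBOT

A 7-joint arm with a two-finger parallel gripper is mounted at the origin on the work surface. World frame = base frame: x ahead of the robot, y to its left, z up, the work surface at z = 0. Lengths are in m, angles in rad, forces in N, time in s.
With the tool pointing down it reaches from about 0.425 to 0.825 m from the base axis. Payload 3.6 kg.
Tool frame: the origin (TCP) lies midway between the tips of the shut fingers; the grasp point (between the pads) lies 19 mm behind it; z points along the fingers, y is the direction in which the jaws open and shut (so a half turn about z gives the same grasp; the last joint's range is limited). The gripper opens to 93 mm and grips with 3 to 60 N. Pads are 15 mm wide; open, the fingers measure 128 mm over their backs; the gripper's body (75 mm by 188 mm) begins 65 mm behind the grasp point.
Start: joints at [1.153, 0.615, -0.013, 1.423, 0.008, 1.103, -0.04], TCP at [0.248, -0.601, 0.219] pointing down, gripper open.
Joint ranges: [-3.12, 3.12], [-0.3, 2.06], [-1.34, 1.32], [0.26, 2.42], [-1.36, 4.5], [0.01, 1.98], [-2.84, 2.84]. Speed limits (rad/s): [2.79, 2.79, 3.14, 3.14, 3.14, 3.14, 3.14].

INTERFACE

Orientations are given as a unit quaternion [x, y, z, w].
In Python, from rig import get_state, snapshot, calibration, hand_in gives the robot as it stands.
- The arm moves only by the tool drive_tool, never from a script. Its arguments are lists of equal length, an entry for each row: "fingers": the finger opening in cm, from 0 to 9.3; "xyz": the shift along the tool's x, y, z in cm, a list of three; "angular": the turn, a rotation vector about the tool's x, y, z in degrees, a list of three. A call has 1 to 5 rows; each row is the pose to reach, as a shift and turn from the pose commanded when the call began, along the tool's axes at that moment; what a row does not reach only later rows make up. A row lasts 1/8 s, in which the tool goes at most 62.5 mm and 10.7 degrees, less where a joint would pass 70% of its speed; a pose out of reach is approached as far as the arm can. A call with a gripper value outside its range is refused whole. The fingers move at their own pace and stop on an object; the grip force is fixed at half the most. Time passes only in rows, so rows that repeat a pose let the fingers close. It gives the time, the measured TCP pose, the force and the opening at its end, in the units of the state.
- get_state(): the state, without advancing time (a new reading comes with each control period).
- snapshot(name): name is "scene" or "top" or "wrist"; returns the picture (420x560x3 uint8, blue, green, red); there is no depth.
- calibration(name): a dict with "fx", "fy", "cx", "cy" (pixels), "k1" (the pictures are not rectified: a ray, as slopes to the right and down, at radius r is drawn at 1 + k1 r^2 times it, then the intrinsics apply), "view" (4x4, takes a point from world to camera coordinates); the wrist camera has in their place "mount" (4x4, takes a point from camera to tool coordinates, whose origin is the TCP and whose axes are the flange's). Camera axes: x right, y up, looking along -z (the intrinsics and any distortion apply to the point x, -y, -z); pixel columns grow to the right and rows downward; lengths in m; the calibration is good to about 2 mm. A picture is of the moment at which its call begins: read the wrist's pose just before it. calibration takes no time and is no camera call.
- hand_in(): hands the job in, once; it reports no verdict.
The state is a dict: "clock": time; "joints": joint angles; "joint_velocities": joint speeds; "joint_torque": joint torques, N m; "tcp_pos": TCP position; "ee_rot": TCP orientation; "wrist_force": force on the tool from outside, world axes, zero at the start; "torque": the same for the moment, N m; "gripper_width": finger opening in m.
Only numpy, scipy, OpenCV 4.12 (cv2) and the standard library are available. Lean on these libraries where they do the work, as an engineer would, in place of code of your own. Each camera call takes 0.05 s, during which the arm holds its last target.

## Working session

There is one attempt and no reset: what is moved stays moved. The work goes in short steps, Python scripts to look and compute and a tool call to move; the robot and the scene stay as the last step left them, time stands still between calls to the robot, and variables do not carry over. Pictures are saved under pics/ and viewed, and the job is handed in when it is done.

Besides the shell and the picture viewer there is one more tool, called in YAML: its name, and indented under it one key for each argument. drive_tool: Moves the arm, as the interface text tells. Its arguments: {"type":"object","properties":{"fingers":{"type":"array"},"xyz":{"type":"array"},"angular":{"type":"array"}},"required":["fingers","xyz","angular"]}

```bash
mkdir -p pics; ls
python3 - <<'E'
from rig import *
import cv2,json
for n in("scene","top","wrist"):
    cv2.imwrite(f"pics/{n}0.png",snapshot(n))
    print(n,calibration(n))
print(get_state())
E
```

```text
pics
scene {'fx': 516.0257928168361, 'fy': 516.0257928168361, 'cx': 275.68961722503644, 'cy': 217.64371067377937, 'k1': -0.03548440491423457, 'view': array([[ 0.68242216,  0.73077192,  0.01650449, -0.44681066],
       [-0.44731492,  0.39964872,  0.8001189 ,  0.16512606],
       [ 0.57810843, -0.55340157,  0.59961433, -1.47592503],
       [ 0.        ,  0.        ,  0.        ,  1.        ]])}
top {'fx': 505.86548373214254, 'fy': 505.86548373214254, 'cx': 285.66339509821825, 'cy': 207.56543659013906, 'k1': -0.09638609481271172, 'view': array([[-0.01641274, -0.99960316,  0.02289441,  0.0434687 ],
       [ 0.99558328, -0.01422131,  0.09279921, -0.61579835],
       [-0.09243679,  0.02431638,  0.9954216 , -1.18415448],
       [ 0.        ,  0.        ,  0.        ,  1.        ]])}
wrist {'fx': 313.3679497504104, 'fy': 313.3679497504104, 'cx': 282.43746218933484, 'cy': 208.47464636546752, 'k1': -0.052096097374138964, 'mount': array([[-1.32993084e-05,  9.67737969e-01,  2.51958774e-01,
         6.81776167e-02],
       [ 9.99999613e-01,  2.34598877e-04, -8.48277414e-04,
         7.16573182e-0
[... 191 characters left out ...]
 'joints': array([ 1.15249127,  0.61571839, -0.01261691,  1.4245085 ,  0.00810153,
        1.10337923, -0.04042679]), 'joint_velocities': array([ 0.00123046, -0.00115037,  0.00230449, -0.00427486,  0.00044932,
        0.00099907,  0.00013522]), 'joint_torque': array([ 9.52834016e-04, -4.59344280e+01,  2.09855600e-01, -1.65942353e+01,
       -6.09414652e-02,  1.81301456e-02,  1.64276612e-04]), 'tcp_pos': array([ 0.24799489, -0.6001903 ,  0.21774082]), 'ee_rot': array([ 9.80868216e-01,  1.94670435e-01, -1.99925229e-04, -9.61147139e-04]), 'wrist_force': array([-0.40106183,  0.09771296, -0.40097803]), 'torque': array([-0.01966089,  0.04404317, -0.04730667]), 'gripper_width': 0.09321013486132912}
```

View pics/scene0.png

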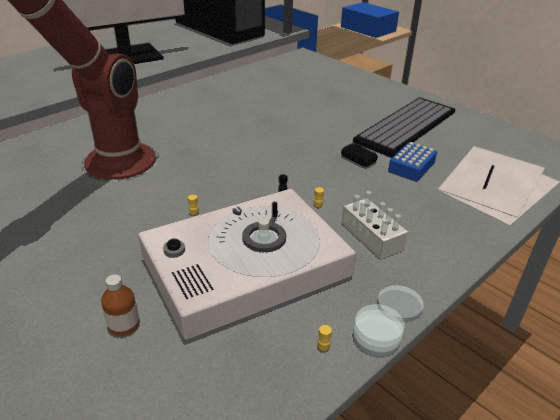

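View pics/top0.png

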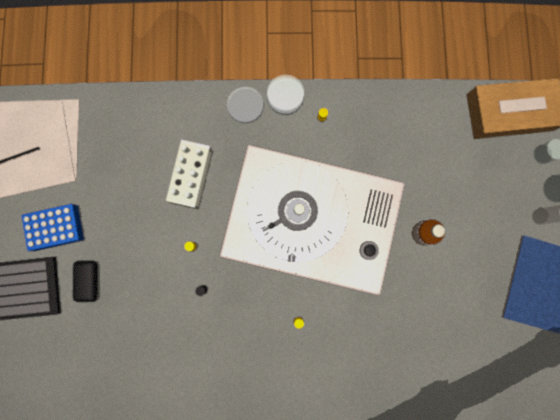

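View pics/wrist0.png

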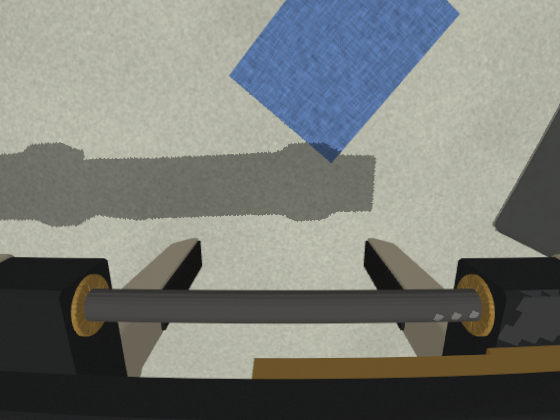

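The top view shows the viewer turned slightly, with its ring at about (298,210). The lever runs to a post near (270,225), the clip is near (292,258) and the button is at (369,250). There are four sets of look-alikes:
- **For the post:** the loose black peg on the table at (201,290).
- **For the button:** the mouse at (85,280).
- **For the vial:** three yellow ones at (323,113), (189,246) and (299,323). The glass one is inside the ring.
- **For the clip:** the scale marks.

I'll check these choices in close crops.

```bash
cat > h.py <<'E'
import numpy as np,cv2
from rig import *
def ray(n,px,T=None):
    c=calibration(n); d=np.array([(px[0]-c['cx'])/c['fx'],(px[1]-c['cy'])/c['fy']],float)
    u=d.copy()
    for _ in range(20): u=d/(1+c['k1']*(u@u))
    v=np.array([u[0],-u[1],-1.])
    M=np.linalg.inv(c['view']) if T is None else T@c['mount']
    return M[:3,3],M[:3,:3]@v
def onz(n,px,z,T=None):
    o,d=ray(n,px,T); return o+d*(z-o[2])/d[2]
def proj(n,p,T=None):
    c=calibration(n); M=c['view'] if T is None else np.linalg.inv(T@c['mount'])
    q=M@np.append(p,1); u=np.array([q[0],-q[1]])/-q[2]; u=u*(1+c['k1']*(u@u))
    return u*c['fx']+[c['cx'],c['cy']]
def toolT(s):
    from scipy.spatial.transform import Rotation as R
    T=np.eye(4);T[:3,:3]=R.from_quat(s['ee_rot']).as_matrix();T[:3,3]=s['tcp_pos'];return T
E
python3 - <<'E'
from h import *
im=cv2.imread("pics/top0.png"); c=im[140:300,210:410]; cv2.imwrite("pics/topc.png",cv2.resize(c,(800,640),interpolation=cv2.INTER_CUBIC)[:600])
im=cv2.imread("pics/scene0.png"); c=im[170:320,135:355]; cv2.imwrite("pics/scenec.png",cv2.resize(c,(800,545),interpolation=cv2.INTER_CUBIC))
im=cv2.imread("pics/top0.png")
m=((im.min(2)>140)).astype(np.uint8); m=cv2.morphologyEx(m,cv2.MORPH_CLOSE,np.ones((5,5)))
cs,_=cv2.findContours(m,0,2)
for k in cs:
    if cv2.contourArea(k)>5000: 
        r=cv2.minAreaRect(k);print(r); 
        for b in cv2.boxPoints(r): print(b,onz("top",b,.075).round(4))
E
```

```text
((313.0750732421875, 219.61021423339844), (164.92233276367188, 115.72313690185547), 13.760785102844238)
[219.21732 256.19608] [0.5028 0.1886 0.075 ]
[246.74423 143.7945 ] [0.7627 0.1235 0.075 ]
[406.93283 183.02435] [ 0.6657 -0.2497  0.075 ]
[379.4059  295.42593] [ 0.4069 -0.1763  0.075 ]
((39.0, 148.0), (98.0, 78.0), 90.0)
[-3.0003849e-15  9.9000000e+01] [0.8848 0.72   0.075 ]
[78. 99.] [0.8786 0.5252 0.075 ]
[ 78. 197.] [0.6436 0.5177 0.075 ]
[  0. 197.] [0.6466 0.7076 0.075 ]
```

View pics/topc.png

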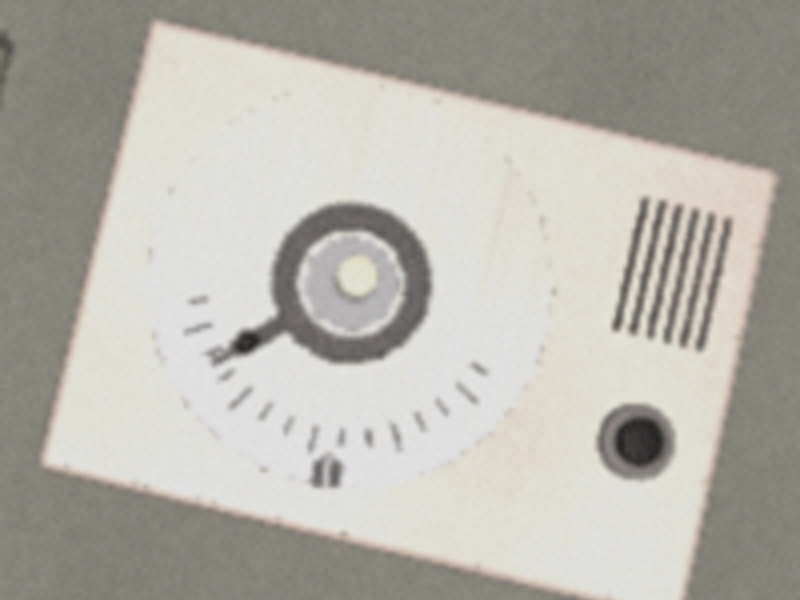

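View pics/scenec.png

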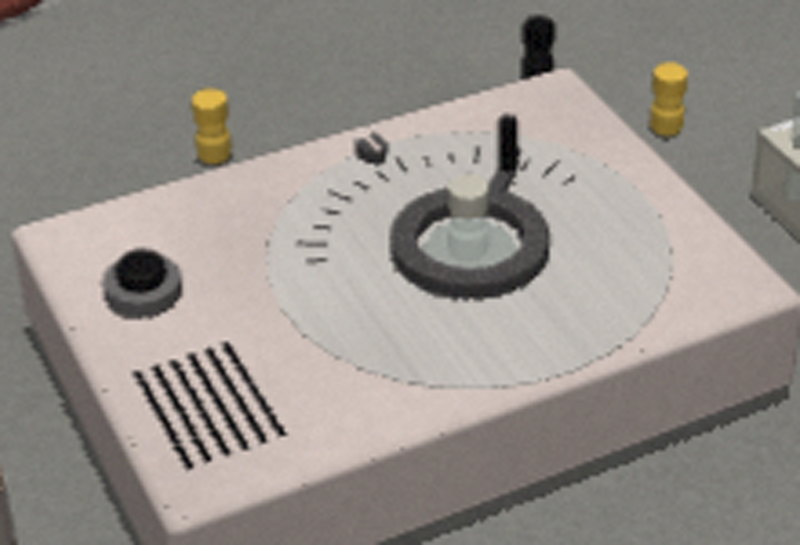

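The crops confirm the choices. The lever post stands on the ring arm, at (245,342) in the top crop. The clip is at (326,470), the button at (638,440) and the glass vial with its cream cap at (356,275). Next I'll measure positions.

Run:
```python
from h import *
im=cv2.imread("pics/top0.png"); g=im.max(2)
big=lambda u,v:(210+(u+.5)/4-.5,140+(v+.5)/4-.5)
m=(g<140).astype(np.uint8); roi=np.zeros_like(m); cv2.circle(roi,(298,210),22,1,-1); 
cs,_=cv2.findContours(m*roi,0,1); k=max(cs,key=cv2.contourArea)
P=np.array([onz("top",p[0],.087)[:2] for p in k])
d=np.linalg.norm(P-P.mean(0),axis=1)
# circle fit robust
from scipy.optimize import least_squares
f=least_squares(lambda q:np.hypot(P[:,0]-q[0],P[:,1]-q[1])-q[2],[*P.mean(0),.046],loss='soft_l1',f_scale=.001); print("ring",f.x)
C=f.x[:2]
for nm,uv,z in [("clip",(326,472),.085),("post top",(243,343),.121),("btn",(639,440),.09),("vialtop",(357,275),.123),("disc L",(150,283),.075),("disc R",(553,283),.075)]:
    p=onz("top",big(*uv),z); e=p[:2]-C; print(nm,p.round(4),"rel",np.hypot(*e).round(4),np.degrees(np.arctan2(e[1],e[0])).round(2))
```

```text
ring [0.60417986 0.0088299  0.04388986]
clip [0.4971 0.0249 0.085 ] rel 0.1083 171.47
post top [0.5688 0.0706 0.121 ] rel 0.0712 119.77
btn [ 0.512  -0.1531  0.09  ] rel 0.1864 -119.65
vialtop [0.6054 0.0072 0.123 ] rel 0.002 -54.43
disc L [0.6068 0.1239 0.075 ] rel 0.1151 88.69
disc R [ 0.6035 -0.1086  0.075 ] rel 0.1174 -90.35
```

```bash
cat >> h.py <<'E'
def togo(target,yaw):
    from scipy.spatial.transform import Rotation as R
    s=get_state();T=toolT(s); 
    y=np.radians(yaw);G=np.array([[np.cos(y),np.sin(y),0],[np.sin(y),-np.cos(y),0],[0,0,-1]])
    print("t",round(s['clock'],2),"tcp",s['tcp_pos'].round(4),"F",s['wrist_force'].round(2),"w",s['gripper_width'].round(4),"yaw",np.degrees(np.arctan2(T[1,0],T[0,0])).round(2))
    print("shift cm",(T[:3,:3].T@(np.array(target)-T[:3,3])*100).round(2),"turn",R.from_matrix(T[:3,:3].T@G).as_rotvec(degrees=True).round(2))
E
python3 - <<'E'
from h import *
togo((.569,.071,.22),120)
E
```

```text
Traceback (most recent call last):
  File "h.py", line 23, in togo
    print("t",round(s['clock'],2),"tcp",s['tcp_pos'].round(4),"F",s['wrist_force'].round(2),"w",s['gripper_width'].round(4),"yaw",np.degrees(np.arctan2(T[1,0],T[0,0])).round(2))
                                                                                                ^^^^^^^^^^^^^^^^^^^^^^^^
AttributeError: 'float' object has no attribute 'round'
```

```bash
sed -i "s/s\['gripper_width'\].round(4)/round(s['gripper_width'],4)/" h.py
python3 - <<'E'
from h import *
togo((.569,.071,.22),120)
E
```

```text
t 0.15 tcp [ 0.248  -0.6002  0.2177] F [-0.4  0.1 -0.4] w 0.0932 yaw 22.45
shift cm [ 55.3  -49.77  -0.13] turn [-8.000e-02 -9.000e-02 -9.755e+01]
```

drive_tool:
  fingers: [3,3,3,3,3]
  xyz:
    - [4,-3.6,0]
    - [8,-7.2,0]
    - [12,-10.8,0]
    - [16,-14.4,0]
    - [20,-18,0]
  angular:
    - [0,0,-8]
    - [0,0,-16]
    - [0,0,-24]
    - [0,0,-32]
    - [0,0,-40]

```text
clock: 0.78
tcp_pos: [0.3648, -0.3563, 0.2186]
ee_rot: [0.854, 0.52, 0.0, -0.0]
wrist_force: [0.4, -0.5, -0.5]
gripper_width: 0.0478
```

Run:
```python
from h import *
togo((.569,.071,.22),120)
```

```text
t 0.78 tcp [ 0.3648 -0.3563  0.2186] F [ 0.35 -0.49 -0.47] w 0.0478 yaw 62.71
shift cm [47.33 -1.44 -0.14] turn [-0.000e+00 -1.000e-02 -5.729e+01]
```

drive_tool:
  fingers: [3,3,3,3,3]
  xyz:
    - [5,0,0]
    - [10,0,0]
    - [15,0,0]
    - [20,0,0]
    - [25,-0.8,0]
  angular:
    - [0,0,-8]
    - [0,0,-16]
    - [0,0,-24]
    - [0,0,-32]
    - [0,0,-40]

```text
clock: 1.4
tcp_pos: [0.4736, -0.1314, 0.2186]
ee_rot: [0.625, 0.781, 0.0, 0.0]
wrist_force: [0.9, 0.1, 0.8]
gripper_width: 0.0298
```

Run:
```python
from h import *
togo((.569,.071,.22),120)
```

```text
t 1.4 tcp [ 0.4736 -0.1314  0.2186] F [0.87 0.12 0.77] w 0.0298 yaw 102.68
shift cm [17.65 13.75 -0.14] turn [ 2.000e-02  1.000e-02 -1.732e+01]
```

drive_tool:
  fingers: [3,3,3,3,3]
  xyz:
    - [4.4,3.4,0]
    - [8.8,6.9,0]
    - [13.2,10.3,0]
    - [17.6,13.7,0]
    - [17.6,13.7,0]
  angular:
    - [0,0,-5]
    - [0,0,-10]
    - [0,0,-15]
    - [0,0,-17.3]
    - [0,0,-17.3]

```text
clock: 2.02
tcp_pos: [0.569, 0.0751, 0.2185]
ee_rot: [0.498, 0.867, 0.002, -0.001]
wrist_force: [-0.2, -0.4, -0.1]
gripper_width: 0.0303
```

Run:
```python
from h import *
togo((.569,.071,.10),120)
s=get_state();np.savez("w1.npz",T=toolT(s))
im=snapshot("wrist");cv2.imwrite("pics/w1.png",im)
T=toolT(s)
print(proj("wrist",np.array([.5688,.0706,.121]),T),proj("wrist",np.array([.6042,.0088,.087]),T),proj("wrist",np.array([.508,.0232,.081]),T))
```

```text
t 2.02 tcp [0.569  0.0751 0.2185] F [-0.18 -0.38 -0.15] w 0.0303 yaw 120.26
shift cm [-0.4  -0.24 11.85] turn [ 0.15 -0.22  0.26]
[281.0615092 213.5069388] [280.67021069 271.25218777] [205.12010006 212.91043965]
```

View pics/w1.png

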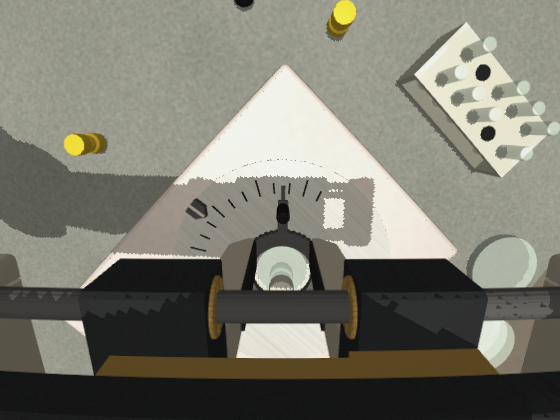

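The wrist view shows the post top at (283,209), against a prediction of (281,213). The clip is at about (200,209), the vial stands between the fingers' far side, and the rack is well clear. I'll lower the open fingers astride the post.

drive_tool:
  fingers: [3,3,3,3,3]
  xyz:
    - [-0.2,-0.2,4]
    - [-0.3,-0.2,7.5]
    - [-0.3,-0.2,10]
    - [-0.3,-0.2,12]
    - [-0.3,-0.2,12]
  angular:
    - [0,0,0]
    - [0,0,0]
    - [0,0,0]
    - [0,0,0]
    - [0,0,0]

```text
clock: 2.7
tcp_pos: [0.5671, 0.0626, 0.0973]
ee_rot: [0.503, 0.864, -0.002, -0.001]
wrist_force: [0.4, -1.1, 0.0]
gripper_width: 0.0298
```

Run:
```python
from h import *
togo((.569,.071,.10),120)
im=snapshot("wrist");cv2.imwrite("pics/w2.png",im)
```

```text
t 2.7 tcp [0.5671 0.0626 0.0973] F [ 0.39 -1.12  0.03] w 0.0298 yaw 119.59
shift cm [ 0.64  0.58 -0.28] turn [-0.25 -0.01 -0.41]
```

View pics/w2.png

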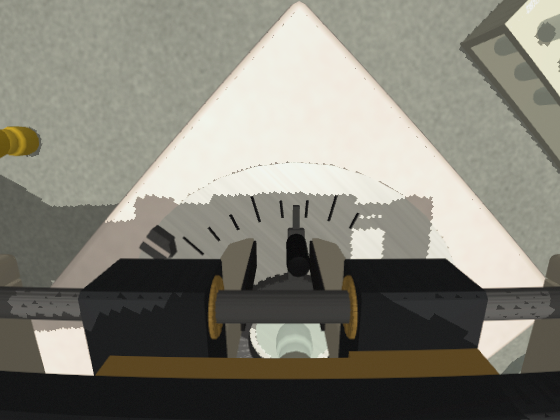

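The first settled pose sits about 8 mm short of where I aimed, because the arm lags its command. The fingers still straddle the post, which is at (297,255). I'll compute the arc waypoints, pushing with the +y finger.

```bash
cat >> h.py <<'E'
C=np.array([.6042,.0088])
def arc(al,r=.069,lead=.009,z=.098):
    s=get_state();T=toolT(s);y0=np.degrees(np.arctan2(T[1,0],T[0,0]))
    print("t",round(s['clock'],2),s['tcp_pos'].round(4),y0.round(2),"F",s['wrist_force'].round(1),"vel",np.abs(s['joint_velocities']).max().round(3))
    for a in al:
        q=np.radians(a);e=np.array([np.cos(q),np.sin(q)]);t=np.array([-e[1],e[0]])
        p=np.append(C+r*e+lead*t,z)
        print(a,(T[:3,:3].T@(p-T[:3,3])*100).round(2),"turn z",round(-(a-y0),1))
E
python3 - <<'E'
from h import *
arc([120,126,132,138,144])
E
```

```text
t 2.75 [0.5679 0.0633 0.0984] 119.62 F [ 0.2 -0.7  1. ] vel 0.024
120 [ 0.37 -0.49  0.04] turn z -0.4
126 [ 0.23 -1.2   0.04] turn z -6.4
132 [ 0.02 -1.9   0.04] turn z -12.4
138 [-0.26 -2.57  0.05] turn z -18.4
144 [-0.62 -3.21  0.05] turn z -24.4
```

drive_tool:
  fingers: [3,3,3,3,3]
  xyz:
    - [0.4,-0.5,0]
    - [0.2,-1.2,0]
    - [0,-1.9,0]
    - [-0.3,-2.6,0]
    - [-0.3,-2.6,0]
  angular:
    - [0,0,-0.4]
    - [0,0,-6.4]
    - [0,0,-12.4]
    - [0,0,-18.4]
    - [0,0,-18.4]

```text
clock: 3.38
tcp_pos: [0.5473, 0.0494, 0.0997]
ee_rot: [0.358, 0.934, 0.0, 0.001]
wrist_force: [0.1, 0.4, 0.3]
gripper_width: 0.0297
```

Run:
```python
from h import *
arc([138,144,150,156,162,166])
im=snapshot("wrist");cv2.imwrite("pics/w3.png",im)
```

```text
t 3.38 [0.5473 0.0494 0.0997] 138.06 F [0.1 0.4 0.3] vel 0.025
138 [-0.04 -0.11  0.17] turn z 0.1
144 [-0.17 -0.83  0.17] turn z -5.9
150 [-0.38 -1.52  0.17] turn z -11.9
156 [-0.66 -2.2   0.17] turn z -17.9
162 [-1.   -2.84  0.17] turn z -23.9
166 [-1.27 -3.24  0.17] turn z -27.9
```

View pics/w3.png

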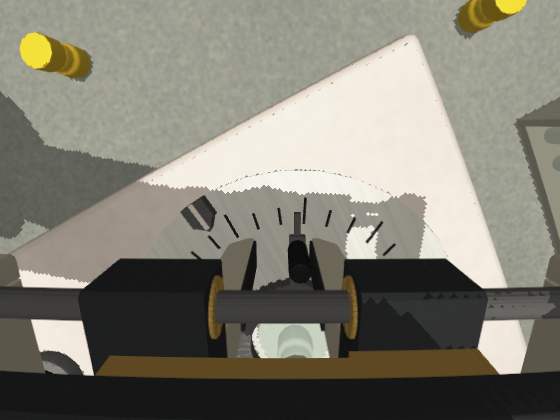

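The post at (298,255) is following the right finger, and the pointer at (297,222) is moving towards the clip at (199,213). I'll keep going.

drive_tool:
  fingers: [3,3,3,3,3]
  xyz:
    - [-0.2,-0.8,0.1]
    - [-0.4,-1.5,0.1]
    - [-0.7,-2.2,0.1]
    - [-1,-2.8,0.1]
    - [-1,-2.8,0.1]
  angular:
    - [0,0,-6]
    - [0,0,-12]
    - [0,0,-18]
    - [0,0,-24]
    - [0,0,-24]

```text
clock: 4.05
tcp_pos: [0.5363, 0.0218, 0.098]
ee_rot: [0.157, 0.988, -0.0, 0.0]
wrist_force: [-0.9, 0.2, -0.8]
gripper_width: 0.0301
```

Run:
```python
from h import *
arc([162,166,168,170,171.5])
im=snapshot("wrist");cv2.imwrite("pics/w4.png",im)
```

```text
t 4.05 [0.5363 0.0218 0.098 ] 161.98 F [-0.9  0.2 -0.8] vel 0.022
162 [ 0.04 -0.04  0.  ] turn z -0.0
166 [-0.04 -0.52  0.  ] turn z -4.0
168 [-0.09 -0.76  0.  ] turn z -6.0
170 [-0.15 -0.99  0.  ] turn z -8.0
171.5 [-0.2  -1.17  0.  ] turn z -9.5
```

View pics/w4.png

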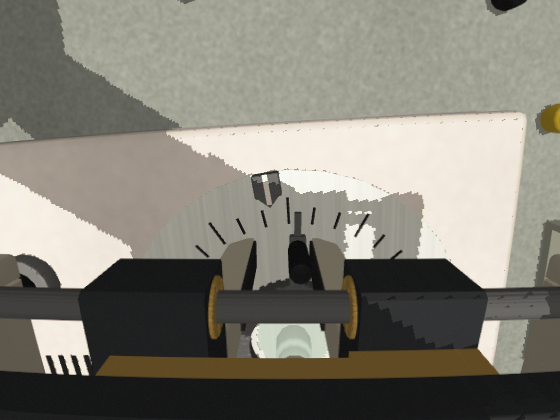

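Run:
```python
from h import *
im=cv2.imread("pics/w4.png");c=im[160:280,220:340];cv2.imwrite("pics/w4c.png",cv2.resize(c,(600,600),interpolation=cv2.INTER_CUBIC))
```

```text
(no output)
```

View pics/w4c.png

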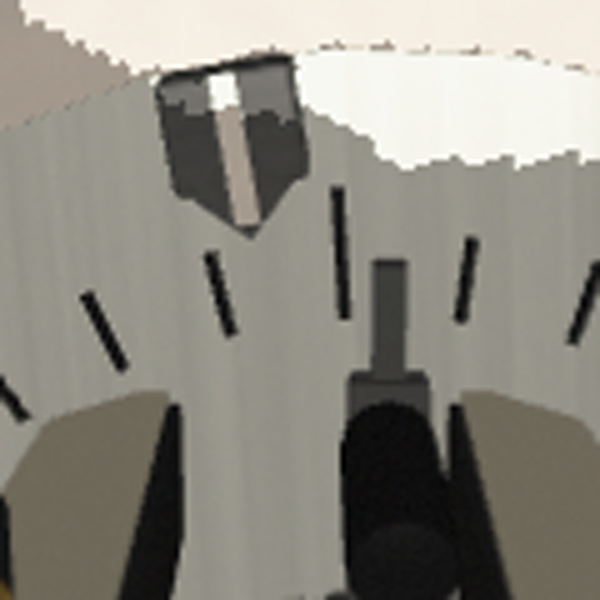

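The zoom shows the clip's tip at crop (250,235), with its white line from (222,75) to (247,225). The pointer's tip is at (389,261) and its root at (388,370). The marks can be used to check the centre.

Run:
```python
from h import *
T=toolT(get_state())
P=lambda u,v,z:onz("wrist",(220+(u+.5)/5-.5,160+(v+.5)/5-.5),z,T)
def pr(n,p):
    e=p[:2]-C;print(n,p.round(4),np.hypot(*e).round(4),np.degrees(np.arctan2(e[1],e[0])).round(2))
pr("clip tip",P(249,238,.081));pr("line out",P(222,75,.085));pr("line in",P(247,225,.085))
pr("ptr tip",P(389,261,.083));pr("ptr root",P(388,370,.083))
M=[((337,188),(345,318)),((209,254),(231,334)),((86,293),(122,370)),((473,239),(460,320))]
A=[];b=[]
for o,i in M:
    p=P(*o,.075);q=P(*i,.075);pr("mark o",p);d=(p-q)[:2];print("   dir",np.degrees(np.arctan2(d[1],d[0])).round(2))
    n=np.array([-d[1],d[0]])/np.hypot(*d);A.append(n);b.append(n@p[:2])
print("marks centre",np.linalg.lstsq(np.array(A),np.array(b),rcond=None)[0])
```

```text
clip tip [0.5111 0.0202 0.081 ] 0.0938 173.0
line out [0.491  0.0239 0.085 ] 0.1142 172.39
line in [0.5086 0.021  0.085 ] 0.0964 172.73
ptr tip [0.5185 0.0354 0.083 ] 0.0898 162.75
ptr root [0.5315 0.0312 0.083 ] 0.0761 162.85
mark o [0.5098 0.0318 0.075 ] 0.0972 166.3
   dir 165.62
mark o [0.5129 0.0141 0.075 ] 0.0915 176.67
   dir 175.94
mark o [ 0.5129 -0.0022  0.075 ] 0.092 -173.13
   dir -175.63
mark o [0.5212 0.0459 0.075 ] 0.0909 155.94
   dir 154.57
marks centre [0.60665311 0.00619153]
```

drive_tool:
  fingers: [3,3,3,3,3]
  xyz:
    - [0,-0.35,0]
    - [-0.1,-0.7,0]
    - [-0.15,-1,0]
    - [-0.2,-1.1,0]
    - [-0.2,-1.1,0]
  angular:
    - [0,0,-3]
    - [0,0,-6]
    - [0,0,-8.5]
    - [0,0,-9.5]
    - [0,0,-9.5]

```text
clock: 4.72
tcp_pos: [0.5349, 0.0116, 0.0979]
ee_rot: [0.073, 0.997, 0.0, 0.0]
wrist_force: [-0.2, 1.9, 1.0]
gripper_width: 0.03
```

Run:
```python
from h import *
arc([171.5,172,173])
T=toolT(get_state());np.save("T5.npy",T)
im=snapshot("wrist");cv2.imwrite("pics/w5.png",im)
c=im[160:280,220:340];cv2.imwrite("pics/w5c.png",cv2.resize(c,(600,600),interpolation=cv2.INTER_CUBIC))
```

```text
t 4.72 [0.5349 0.0116 0.0979] 171.6 F [-0.2  1.9  1. ] vel 0.001
171.5 [ 0.01 -0.15 -0.01] turn z 0.1
172 [ 0.   -0.21 -0.01] turn z -0.4
173 [-0.02 -0.33 -0.01] turn z -1.4
```

View pics/w5c.png

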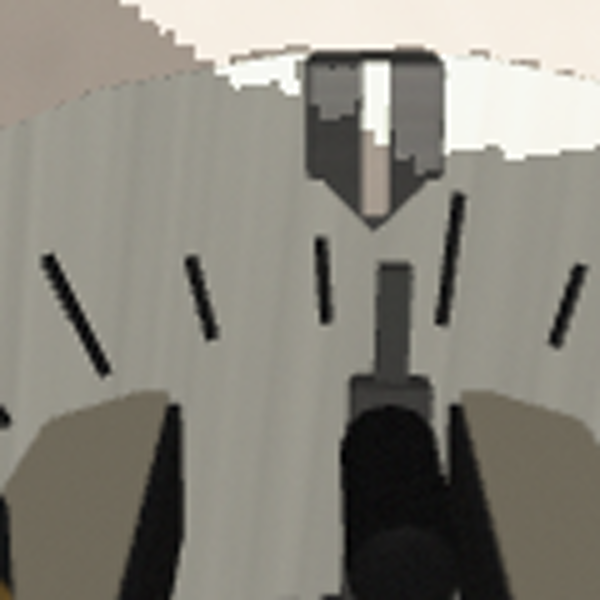

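The pointer's tip, at crop (395,264), is still about 20 crop pixels to the right of the clip's tip at (374,230). I'll measure what remains.

Run:
```python
from h import *
T=np.load("T5.npy")
P=lambda u,v,z:onz("wrist",(220+(u+.5)/5-.5,160+(v+.5)/5-.5),z,T)
for C2 in (C,np.array([.6067,.0065])):
  def pr(n,p):
    e=p[:2]-C2;print(n,np.hypot(*e).round(4),np.degrees(np.arctan2(e[1],e[0])).round(2))
  pr("clip tip",P(374,230,.081));pr("line out",P(376,60,.085));pr("line in",P(374,216,.085))
  pr("ptr tip",P(395,264,.083));pr("ptr root",P(391,375,.083))
  pr("mark",P(319,238,.075));pr("mark",P(459,193,.075))
```

```text
clip tip 0.0936 172.62
line out 0.1146 172.49
line in 0.0963 172.69
ptr tip 0.0899 171.09
ptr root 0.0759 171.22
mark 0.0914 176.77
mark 0.0972 166.29
clip tip 0.0964 171.45
line out 0.1174 171.53
line in 0.099 171.56
ptr tip 0.0927 169.92
ptr root 0.0787 169.84
mark 0.094 175.46
mark 0.1001 165.35
```

drive_tool:
  fingers: [3,3,3,3]
  xyz:
    - [0,-0.1,0]
    - [0,-0.2,0]
    - [0,-0.2,0]
    - [0,-0.2,0]
  angular:
    - [0,0,-0.8]
    - [0,0,-1.5]
    - [0,0,-1.5]
    - [0,0,-1.5]

```text
clock: 5.28
tcp_pos: [0.5344, 0.0089, 0.0976]
ee_rot: [0.06, 0.998, -0.0, -0.0]
wrist_force: [1.2, 1.6, 0.6]
gripper_width: 0.0299
```

Run:
```python
from h import *
arc([171.5,172,173])
T=toolT(get_state());np.save("T6.npy",T)
im=snapshot("wrist");cv2.imwrite("pics/w6.png",im)
c=im[160:280,220:340];cv2.imwrite("pics/w6c.png",cv2.resize(c,(600,600),interpolation=cv2.INTER_CUBIC))
```

```text
t 5.28 [0.5344 0.0089 0.0976] 173.13 F [1.2 1.6 0.6] vel 0.002
171.5 [-0.01  0.12 -0.04] turn z 1.6
172 [-0.02  0.06 -0.04] turn z 1.1
173 [-0.03 -0.06 -0.04] turn z 0.1
```

View pics/w6c.png

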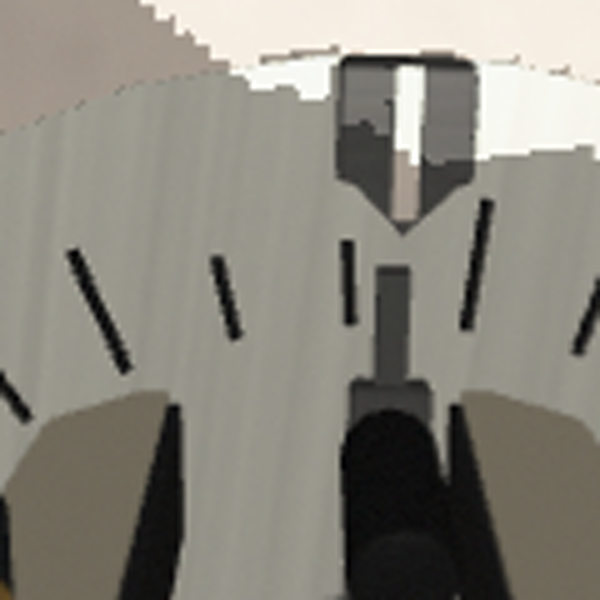

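Run:
```python
from h import *
T=np.load("T6.npy")
P=lambda u,v,z:onz("wrist",(220+(u+.5)/5-.5,160+(v+.5)/5-.5),z,T)
for C2 in (C,np.array([.6067,.0065])):
  def pr(n,p):
    e=p[:2]-C2;print(n,np.hypot(*e).round(4),np.degrees(np.arctan2(e[1],e[0])).round(2))
  pr("clip tip",P(402.5,234,.081));pr("line out",P(410,65,.085));pr("line in",P(403,219,.085))
  pr("ptr tip",P(394,266,.083));pr("ptr root",P(391.5,378,.083))
  pr("mark",P(347,240,.075));pr("mark",P(487,199,.075))
```

```text
clip tip 0.0936 172.59
line out 0.1145 172.51
line in 0.0964 172.72
ptr tip 0.0901 173.25
ptr root 0.076 173.36
mark 0.0915 176.66
mark 0.0972 166.29
clip tip 0.0964 171.42
line out 0.1173 171.55
line in 0.0992 171.58
ptr tip 0.0929 172.02
ptr root 0.0788 171.91
mark 0.0941 175.35
mark 0.1002 165.35
```

The pointer now reads about 0.4–0.6° past the clip. I'll back the finger off the post and check with nothing touching it.

drive_tool:
  fingers: [3,3,3]
  xyz:
    - [0,-0.4,0]
    - [0,-0.7,0]
    - [0,-0.7,0]
  angular:
    - [0,0,0]
    - [0,0,0]
    - [0,0,0]

```text
clock: 5.7
tcp_pos: [0.533, 0.0013, 0.0975]
ee_rot: [0.06, 0.998, -0.0, -0.001]
wrist_force: [-0.1, 0.6, 0.1]
gripper_width: 0.0301
```

I got the sign wrong: that push of -0.7 cm in y carried the lever on past the clip. I can fix this by pushing back with the other finger, so I'll look first.

```bash
cat > look.py <<'E'
import sys
from h import *
s=get_state();T=toolT(s);n=sys.argv[1];np.save(f"T{n}.npy",T)
im=snapshot("wrist");cv2.imwrite(f"pics/w{n}.png",im)
c=im[160:280,220:340];cv2.imwrite(f"pics/w{n}c.png",cv2.resize(c,(600,600),interpolation=cv2.INTER_CUBIC))
print(s['tcp_pos'].round(4),np.degrees(np.arctan2(T[1,0],T[0,0])).round(2),s['wrist_force'].round(1))
E
cat > meas.py <<'E'
import sys
from h import *
n=sys.argv[1];v=list(map(float,sys.argv[2:]));T=np.load(f"T{n}.npy")
P=lambda u,v,z:onz("wrist",(220+(u+.5)/5-.5,160+(v+.5)/5-.5),z,T)
for C2 in (C,np.array([.6067,.0065])):
  def pr(n,p):
    e=p[:2]-C2;print(n,np.hypot(*e).round(4),np.degrees(np.arctan2(e[1],e[0])).round(2))
  pr("clip tip",P(v[0],v[1],.081));pr("line out",P(v[2],v[3],.085));pr("ptr tip",P(v[4],v[5],.083));pr("ptr root",P(v[6],v[7],.083))
E
python3 look.py 7
```

```text
[0.533  0.0013 0.0975] 173.11 [-0.1  0.6  0.1]
```

View pics/w7c.png

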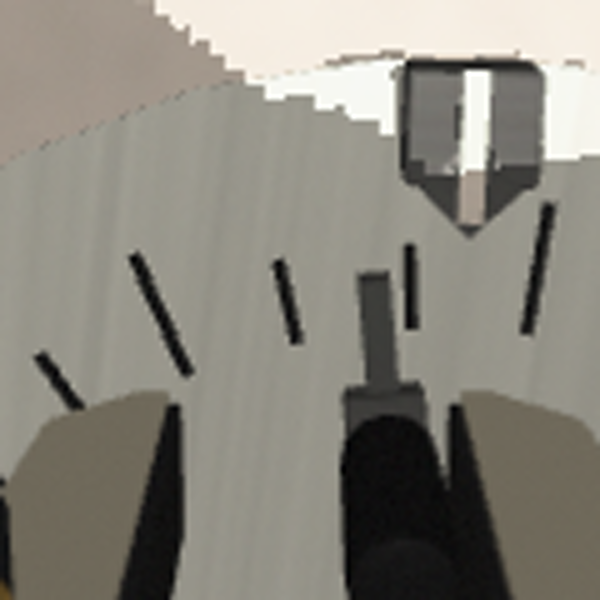

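```bash
python3 meas.py 7 470 237 480 72 373.5 273 383 385
```

```text
clip tip 0.0937 172.33
line out 0.1141 172.34
ptr tip 0.0903 179.67
ptr root 0.0762 179.92
clip tip 0.0965 171.18
line out 0.1169 171.39
ptr tip 0.0929 178.26
ptr root 0.0787 178.25
```

drive_tool:
  fingers: [3,3,3,3,3]
  xyz:
    - [0,0.8,0]
    - [0,1.5,0]
    - [0,2,0]
    - [0,2.35,0]
    - [0,2.35,0]
  angular:
    - [0,0,0]
    - [0,0,0]
    - [0,0,0]
    - [0,0,0]
    - [0,0,0]

```text
clock: 6.38
tcp_pos: [0.5361, 0.0257, 0.0975]
ee_rot: [0.06, 0.998, 0.0, -0.0]
wrist_force: [-0.8, -0.7, -0.1]
gripper_width: 0.0296
```

```bash
python3 look.py 8
```

```text
[0.5361 0.0257 0.0975] 173.17 [-0.8 -0.7 -0.1]
```

View pics/w8c.png

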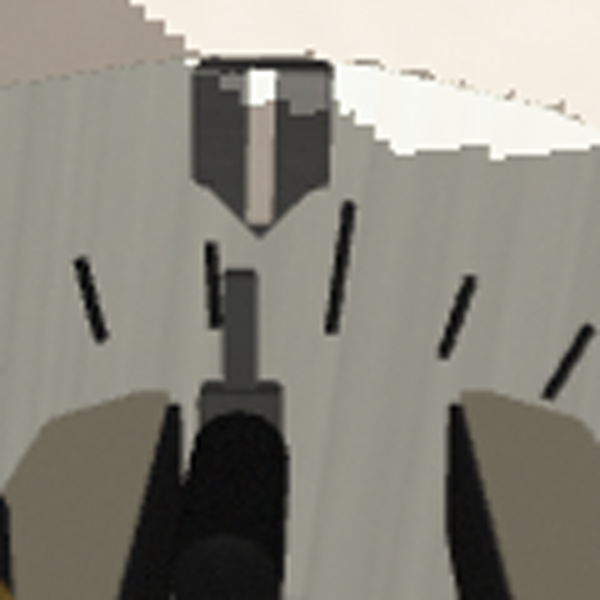

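```bash
python3 meas.py 8 259 236 261 72 241 270 241 382
```

```text
clip tip 0.0936 172.77
line out 0.114 172.57
ptr tip 0.09 174.1
ptr root 0.0759 174.4
clip tip 0.0964 171.6
line out 0.1168 171.61
ptr tip 0.0927 172.84
ptr root 0.0786 172.9
```

drive_tool:
  fingers: [3,3,3]
  xyz:
    - [0,0.1,0]
    - [0,0.14,0]
    - [0,0.14,0]
  angular:
    - [0,0,0]
    - [0,0,0]
    - [0,0,0]

```text
clock: 6.8
tcp_pos: [0.5365, 0.0266, 0.0976]
ee_rot: [0.06, 0.998, -0.0, -0.0]
wrist_force: [-0.7, -2.1, 0.4]
gripper_width: 0.0301
```

```bash
python3 look.py 9
```

```text
[0.5365 0.0266 0.0976] 173.14 [-0.7 -2.1  0.4]
```

View pics/w9c.png

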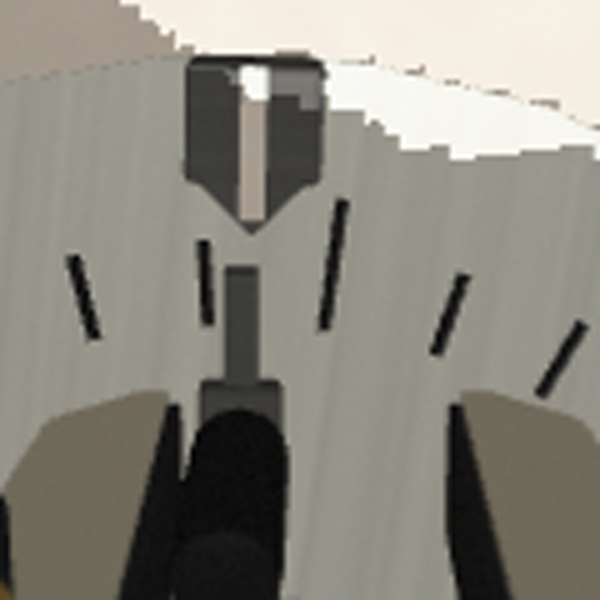

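```bash
python3 meas.py 9 252 233 254 70 241 267 241 380
```

```text
clip tip 0.0937 172.71
line out 0.1139 172.5
ptr tip 0.0901 173.5
ptr root 0.0758 173.7
clip tip 0.0965 171.55
line out 0.1167 171.54
ptr tip 0.0928 172.27
ptr root 0.0786 172.23
```

drive_tool:
  fingers: [3,3,3]
  xyz:
    - [0,0.05,0]
    - [0,0.08,0]
    - [0,0.08,0]
  angular:
    - [0,0,0]
    - [0,0,0]
    - [0,0,0]

```text
clock: 7.22
tcp_pos: [0.5366, 0.0277, 0.0976]
ee_rot: [0.06, 0.998, 0.0, -0.0]
wrist_force: [-0.4, -1.0, -0.6]
gripper_width: 0.0302
```

```bash
python3 look.py 10
```

```text
[0.5366 0.0277 0.0976] 173.16 [-0.4 -1.  -0.6]
```

View pics/w10c.png

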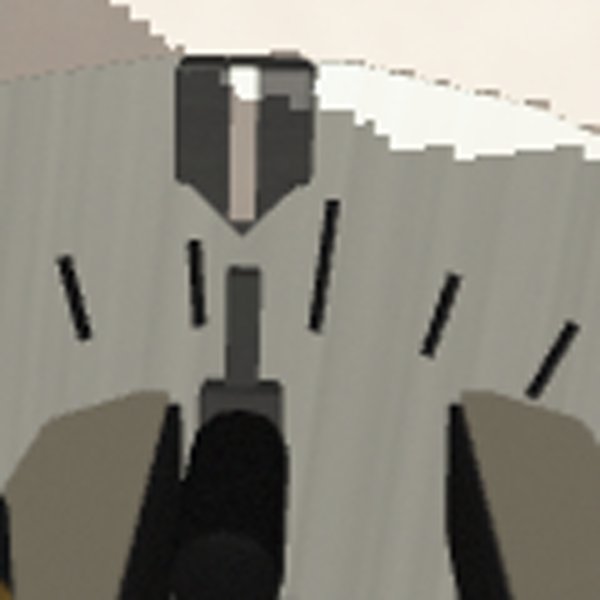

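The pointer's tip at (244,268) now lines up with the clip's tip at (242,234). I'll check the angle, then back off in -y, since the left finger is the one touching, and rise.

```bash
python3 meas.py 10 242 234 245 70 244 268 242 380
```

```text
clip tip 0.0937 172.75
line out 0.114 172.44
ptr tip 0.09 172.55
ptr root 0.0759 172.74
clip tip 0.0964 171.58
line out 0.1168 171.48
ptr tip 0.0928 171.34
ptr root 0.0787 171.31
```

drive_tool:
  fingers: [3,3,3,3,3]
  xyz:
    - [0,-0.4,0]
    - [0,-0.7,0]
    - [0,-0.7,0]
    - [0,-0.7,-4]
    - [0,-0.7,-6]
  angular:
    - [0,0,0]
    - [0,0,0]
    - [0,0,0]
    - [0,0,0]
    - [0,0,0]

```text
clock: 7.9
tcp_pos: [0.5366, 0.0215, 0.1594]
ee_rot: [0.06, 0.998, 0.001, 0.001]
wrist_force: [0.1, -1.0, -0.5]
gripper_width: 0.0303
```

drive_tool:
  fingers: [0,0,0,0]
  xyz:
    - [0,0,-4]
    - [0,0,-4]
    - [0,0,-4]
    - [0,0,-4]
  angular:
    - [0,0,0]
    - [0,0,0]
    - [0,0,0]
    - [0,0,0]

```text
clock: 8.4
tcp_pos: [0.535, 0.0204, 0.1965]
ee_rot: [0.06, 0.998, -0.0, -0.001]
wrist_force: [0.1, 0.2, 0.4]
gripper_width: 0.0009
```

```bash
python3 look.py 11;python3 - <<'E'
from h import *
cv2.imwrite("pics/top1.png",snapshot("top"))
E
```

```text
[0.535  0.0204 0.1965] 173.16 [0.1 0.2 0.4]
```

View pics/w11c.png

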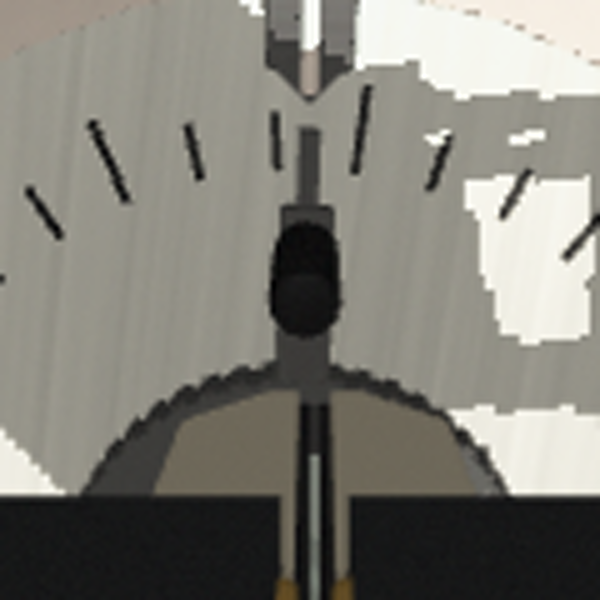

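View pics/w11.png

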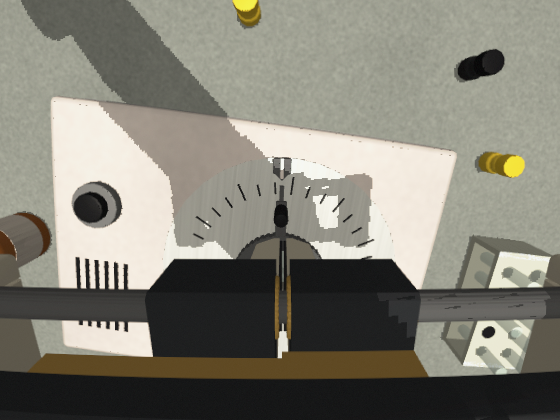

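The wrist view confirms it: the pointer at (309,128) points at the clip's tip (310,100), collinear with the white line. The vial and rack are unmoved. Next I'll triangulate the button, at wrist (91,207).

```bash
python3 meas.py 11 310 100 309 5 309 128 308 205
python3 - <<'E'
from h import *
T=np.load("T11.npy")
im=cv2.imread("pics/w11.png")
def blob(im,x0,y0,x1,y1,t):
    m=(im[y0:y1,x0:x1].max(2)<t).astype(np.uint8);n,l,s,c=cv2.connectedComponentsWithStats(m);i=1+s[1:,4].argmax();print(s[i]);return c[i]+[x0,y0]
# rough button tops
w=blob(im,60,170,135,240,45);
t0=blob(cv2.imread("pics/top0.png"),345,230,395,270,60)
s0=blob(cv2.imread("pics/scene0.png"),155,230,195,262,45)
print(w,t0,s0)
for n,px,TT in(("wrist",w,T),("top",t0,None),("scene",s0,None)):
    for z in(.09,.095,.10,.105): print(n,z,onz(n,px,z,TT)[:2].round(4))
cv2.imwrite("pics/b.png",np.hstack([cv2.resize(im[165:245,50:140],(450,400),interpolation=2),cv2.resize(cv2.imread("pics/scene0.png")[230:265,155:195],(350,400)[:2],interpolation=2)]))
E
```

```text
clip tip 0.0946 172.59
line out 0.1121 172.75
ptr tip 0.0898 172.67
ptr root 0.0755 172.73
clip tip 0.0974 171.44
line out 0.1149 171.77
ptr tip 0.0926 171.46
ptr root 0.0783 171.29
[ 14  22  34  30 725]
[19 15 11 11 76]
[ 12  10  14  10 115]
[ 90.16551724 207.24413793] [369.72368421 249.65789474] [173.26086957 244.49565217]
wrist 0.09 [ 0.5129 -0.1557]
wrist 0.095 [ 0.5121 -0.1523]
wrist 0.1 [ 0.5112 -0.1489]
wrist 0.105 [ 0.5103 -0.1456]
top 0.09 [ 0.5119 -0.1539]
top 0.095 [ 0.5118 -0.153 ]
top 0.1 [ 0.5118 -0.152 ]
top 0.105 [ 0.5118 -0.1511]
scene 0.09 [ 0.5141 -0.1535]
scene 0.095 [ 0.5194 -0.1565]
scene 0.1 [ 0.5248 -0.1596]
scene 0.105 [ 0.5302 -0.1626]
```

View pics/b.png

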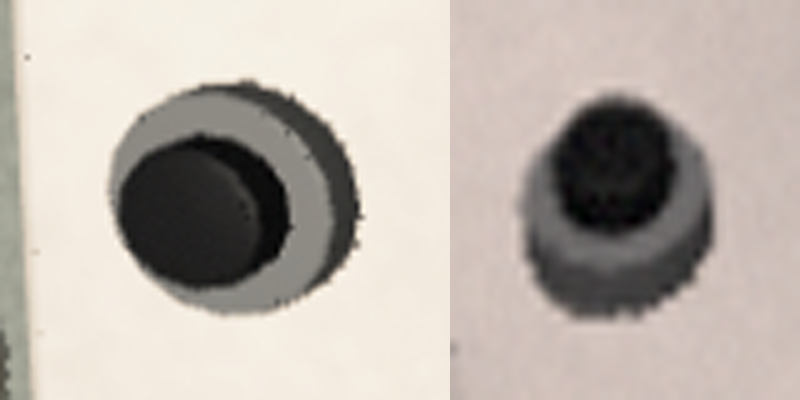

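View pics/top1.png

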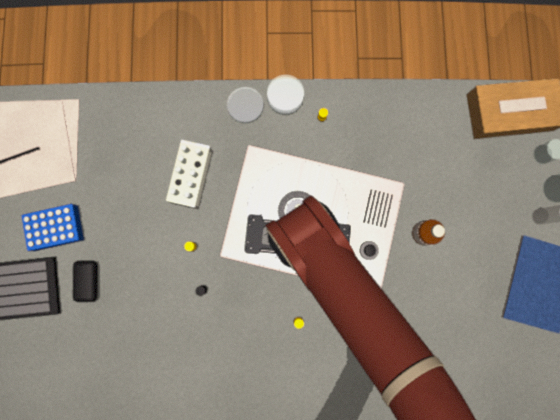

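Run:
```python
from h import *
togo((.512,-.153,.17),120)
```

```text
t 8.5 tcp [0.5352 0.0206 0.1967] F [-0.4   0.22 -0.06] w 0.0004 yaw 173.16
shift cm [  0.23 -17.51   2.67] turn [-0.06 -0.1  53.16]
```

drive_tool:
  fingers: [0,0,0,0,0]
  xyz:
    - [0,-4,0]
    - [0,-8,0]
    - [0.1,-12,0]
    - [0.2,-15,0]
    - [0.2,-17,0]
  angular:
    - [0,0,8]
    - [0,0,16]
    - [0,0,24]
    - [0,0,32]
    - [0,0,40]

```text
clock: 9.12
tcp_pos: [0.5127, -0.1498, 0.1969]
ee_rot: [0.401, 0.916, -0.0, -0.001]
wrist_force: [0.6, 0.1, -0.2]
gripper_width: 0.0003
```

drive_tool:
  fingers: [0,0,0]
  xyz:
    - [0,0,1]
    - [0,0,2]
    - [0,0,2]
  angular:
    - [0,0,5]
    - [0,0,10]
    - [0,0,10]

```text
clock: 9.5
tcp_pos: [0.5127, -0.1477, 0.1766]
ee_rot: [0.475, 0.88, -0.0, -0.001]
wrist_force: [0.3, 0.3, 0.2]
gripper_width: 0.0002
```

Run:
```python
from h import *
togo((.512,-.153,.11),123)
T=toolT(get_state())
im=snapshot("wrist");cv2.imwrite("pics/w12.png",im)
print(proj("wrist",[.512,-.153,.093],T))
```

```text
t 9.5 tcp [ 0.5127 -0.1477  0.1766] F [0.33 0.26 0.18] w 0.0002 yaw 123.22
shift cm [-0.42 -0.34  6.66] turn [-0.1  -0.11  0.22]
[280.2431282  218.20727224]
```

View pics/w12.png

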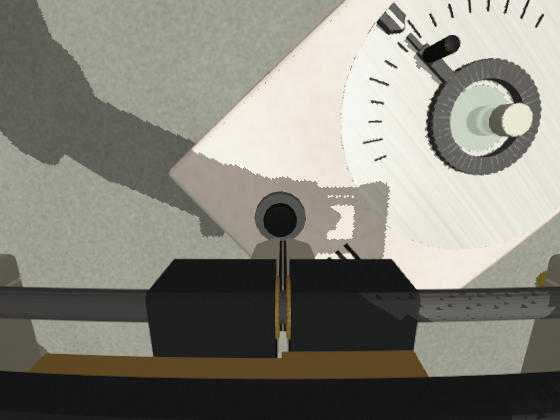

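The button is seen at (280,218), just where the estimate put it, and the lever is still aligned. I'll centre over it and come down.

drive_tool:
  fingers: [0,0,0,0,0]
  xyz:
    - [-0.4,-0.3,2]
    - [-0.4,-0.3,4]
    - [-0.4,-0.3,6]
    - [-0.4,-0.3,6.8]
    - [-0.4,-0.3,6.8]
  angular:
    - [0,0,0]
    - [0,0,0]
    - [0,0,0]
    - [0,0,0]
    - [0,0,0]

```text
clock: 10.18
tcp_pos: [0.5132, -0.1527, 0.1096]
ee_rot: [0.476, 0.88, 0.0, -0.0]
wrist_force: [-0.1, 0.1, 1.0]
gripper_width: 0.0005
```

drive_tool:
  fingers: [0,0,0,0]
  xyz:
    - [0,0,0]
    - [0,0,0.4]
    - [0,0,0.8]
    - [0,0,0.8]
  angular:
    - [0,0,0]
    - [0,0,0]
    - [0,0,0]
    - [0,0,0]

```text
clock: 10.68
tcp_pos: [0.5129, -0.1528, 0.1014]
ee_rot: [0.476, 0.879, -0.0, -0.0]
wrist_force: [0.3, -0.0, -0.4]
gripper_width: 0.0006
```

Run:
```python
from h import *
togo((.512,-.153,.093),123)
```

```text
t 10.68 tcp [ 0.5129 -0.1528  0.1014] F [ 0.27 -0.02 -0.35] w 0.0006 yaw 123.15
shift cm [ 0.03 -0.09  0.84] turn [-0.03 -0.03  0.15]
```

drive_tool:
  fingers: [0,0,0]
  xyz:
    - [0,0,0.4]
    - [0,0,0.8]
    - [0,0,0.8]
  angular:
    - [0,0,0]
    - [0,0,0]
    - [0,0,0]

```text
clock: 11.05
tcp_pos: [0.5134, -0.1528, 0.0938]
ee_rot: [0.476, 0.879, 0.0, 0.0]
wrist_force: [-0.4, 0.5, 3.8]
gripper_width: 0.0006
```

drive_tool:
  fingers: [0,0,0]
  xyz:
    - [0,0,0.2]
    - [0,0,0.3]
    - [0,0,0.3]
  angular:
    - [0,0,0]
    - [0,0,0]
    - [0,0,0]

```text
clock: 11.42
tcp_pos: [0.5135, -0.1528, 0.0913]
ee_rot: [0.476, 0.879, -0.0, 0.0]
wrist_force: [-1.5, 0.1, 6.9]
gripper_width: 0.0009
```

drive_tool:
  fingers: [0,0,0,0]
  xyz:
    - [0,0,0.1]
    - [0,0,0.2]
    - [0,0,0.2]
    - [0,0,0.2]
  angular:
    - [0,0,0]
    - [0,0,0]
    - [0,0,0]
    - [0,0,0]

```text
clock: 11.92
tcp_pos: [0.5135, -0.1528, 0.0911]
ee_rot: [0.476, 0.879, -0.001, 0.001]
wrist_force: [-4.2, -0.2, 18.7]
gripper_width: 0.0007
```

The travel stopped at z 0.0911 and the force jumped to 19 N, so the button is fully down. I'll release upwards.

drive_tool:
  fingers: [0,0,0,0,0]
  xyz:
    - [0,0,-0.4]
    - [0,0,-1.5]
    - [0,0,-4]
    - [0,0,-8]
    - [0,0,-11]
  angular:
    - [0,0,0]
    - [0,0,0]
    - [0,0,0]
    - [0,0,0]
    - [0,0,0]

```text
clock: 12.55
tcp_pos: [0.513, -0.1527, 0.1999]
ee_rot: [0.476, 0.879, 0.0, -0.0]
wrist_force: [0.2, 0.3, -2.1]
gripper_width: 0.0004
```

drive_tool:
  fingers: [0,0,0]
  xyz:
    - [0,0,0]
    - [0,0,0]
    - [0,0,0]
  angular:
    - [0,0,0]
    - [0,0,0]
    - [0,0,0]

```text
clock: 12.92
tcp_pos: [0.5121, -0.1528, 0.1972]
ee_rot: [0.476, 0.879, -0.0, -0.002]
wrist_force: [-0.4, -0.1, 0.4]
gripper_width: 0.0002
```

Run:
```python
from h import *
s=get_state();T=toolT(s);np.save("T13.npy",T);print(s['clock'],s['tcp_pos'],s['wrist_force'])
im=snapshot("wrist");cv2.imwrite("pics/w13.png",im)
sc=snapshot("scene");cv2.imwrite("pics/scene2.png",sc)
```

```text
12.925 [ 0.51212415 -0.15282029  0.19716273] [-0.3797347  -0.09927136  0.43084108]
```

View pics/w13.png

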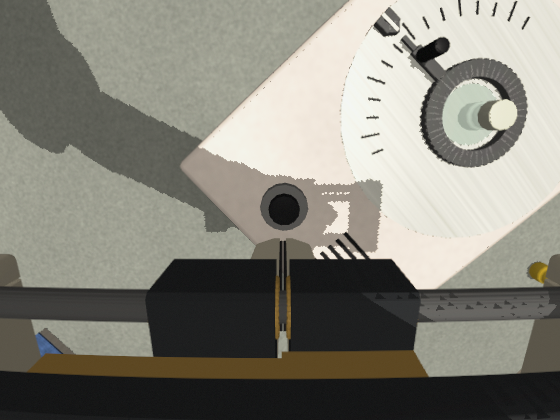

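View pics/scene2.png

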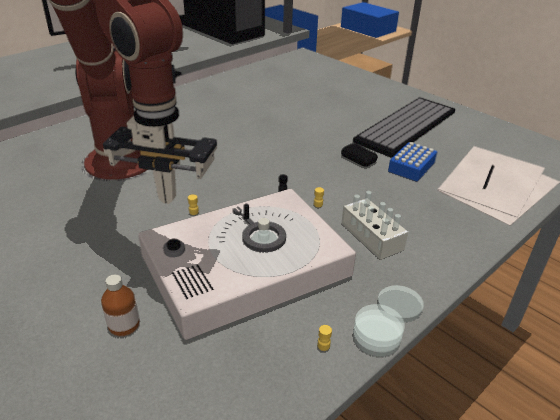

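The button is back up at scene (174,244), the same pixel as at the start. The lever points at the clip, and the vial, rack and bottle haven't moved. The gripper is clear, so I'm handing in.

```bash
python3 -c "
from rig import *
print(hand_in())"
```

```text
the job is handed in; nothing more can be done
None
```

The lever's pointer is set in line with the index clip, and the button was then pressed fully down and let back up. I handed in after about 13 s of the 54 s.

- **Ring:** I pushed the post round with the open fingers either side of it, never gripping it. Because of a sign mistake on a back-off move, I pushed it about 7° past the clip and then nudged it back with the other finger. With the gripper clear, the wrist camera put the pointer within about 0.1–0.3° of the clip. The camera estimates of the ring's axis differ by about 3 mm, but the alignment reading hardly depends on which one is used.
- **Button:** the downward travel stopped at z = 0.091 m and the force rose to about 19 N, so I took it as fully down. Afterwards it appeared at its starting position in the scene picture; I checked this by eye and did not measure its height.
- **Other objects:** the vial is still standing, and the rack and bottle look unmoved in the last picture. The gripper was about 10 cm above the button and touching nothing at hand-in.

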